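# Lay out the sharpening stones

## Task

The sharpening stones are stacked in a pile. Lay out the sharpening line: take the pile apart and set each stone, lying flat, fully down in the tray whose well is cut to its size. Never let a stone tip over, as it would chip, and do not shift the oil bottle or the strop.

Things in the scene. Friction and masses are not known exactly. Their poses are not given: they have to be found in the camera images.
- oilstone: Grey oilstone in its brown wooden base, bottom of the pile: 62 x 190 x 34 mm, 0.55 kg. Base 62 wide, 16 high (24 high over the last 20 mm at each end); the stone fixed on it is 50 wide, 150 long, at heights 16 to 34 mm. Grip across the stone or the base. Origin: centre of the underside; y along its length, z up.
- medium_stone: Grey-brown two-layer bench stone, plain block 46 x 135 x 24 mm, about 0.26 kg, lies on the oilstone. Origin: centre of the underside; y along its length, z up.
- fine_stone: Grey two-layer bench stone, plain block 38 x 105 x 22 mm, about 0.17 kg, lies on the medium stone. Origin: centre of the underside; y along its length, z up.
- slip_stone: Small pale slip stone with rounded long edges, 28 x 75 x 20 mm, about 0.09 kg, on top of the pile. Origin: centre of the underside; y along its length, z up.
- oilstone_tray: Low hardwood tray, fixed, cork-lined well, for the oilstone in its wooden base: outside 222 x 94 mm, 16 high; well 198 x 70 (4 mm play each side), floor 8 mm above the bench, rim 8 mm above the floor, bevelled 3 mm inside. Mid-side thumb notches 56 mm wide, down to the floor. Origin: centre of underside; y along the length, z up. Largest of four.
- medium_tray: Low hardwood tray, fixed, cork-lined well, for the medium stone: outside 167 x 78 mm, 16 high; well 143 x 54 (4 mm play each side), floor 8 mm above the bench, rim 8 mm above the floor, bevelled 3 mm inside. Mid-side thumb notches 56 mm wide, down to the floor. Origin: centre of underside; y along the length, z up. The second largest tray.
- fine_tray: Low hardwood tray, fixed, cork-lined well, for the fine stone: outside 137 x 70 mm, 16 high; well 113 x 46 (4 mm play each side), floor 8 mm above the bench, rim 8 mm above the floor, bevelled 3 mm inside. Mid-side thumb notches 56 mm wide, down to the floor. Origin: centre of underside; y along the length, z up. The third largest tray.
- slip_tray: Low hardwood tray, fixed, cork-lined well, for the slip stone: outside 107 x 60 mm, 16 high; well 83 x 36 (4 mm play each side), floor 8 mm above the bench, rim 8 mm above the floor, bevelled 3 mm inside. Mid-side thumb notches 56 mm wide, down to the floor. Origin: centre of underside; y along the length, z up. The smallest tray.
- honing_oil: Bystander: small brown dropper bottle with a black cap, 33 mm across, 102 mm tall, loose, 0.07 kg. Origin: centre of the underside.
- strop: Bystander: flat leather strop paddle with a wooden handle, 50 x 269 x 14 mm, loose, 0.16 kg. Origin: centre of the underside; y along its length.
Mind the look-alikes: they are no part of the job. What is shaped like the fine_stone but yellow is not meant.

How it is judged:
By the outcome, as a careful person would: the job done as asked, in the order asked, and still so for the second after the job is handed in, with the robot touching nothing.
It also fails if it takes over 128 s, if anything falls off the work surface, if the arm or the gripper's body presses on something with over 40 N, if the wrist force passes 120 N, or if a joint passes its speed limit or range.

## Robot

A 6-joint arm with a two-finger parallel gripper is mounted at the origin on a cart in front of the work surface, level with it; the furniture and walls round the work are solid. World frame = base frame: x ahead of the robot, y to its left, z up, the work surface at z = 0. Lengths are in m, angles in rad, forces in N, time in s.
With the tool pointing down it reaches from about 0.25 to 0.8 m from the base axis. Payload 3.9 kg.
Tool frame: the origin (TCP) lies at the very end of the fingers, on their centre line; the grasp point (between the pads) lies 19 mm behind it (ctrl.hold_point_z is the distance from the TCP to the grasp point, in m); z points along the fingers, y is the line along which they close (so a half turn about z gives the same grasp; the last joint's range is limited). The gripper opens to 85 mm and grips with 20 to 120 N. Pads are 22 mm wide; open, the fingers measure 114 mm over their backs; the gripper's body (76 mm by 85 mm) begins 54 mm behind the grasp point. The pads swing forward as they close: fully open they stand 13 mm farther back than shut.
Start: joints at [1.265, 0.26, -0.138, 1.173, 0, 1.571], TCP at [0.158, 0.501, 0.231] pointing down, gripper open.
Joint ranges: [-2.78, 2.78], [-0.83, 1.72], [-1.28, 1.37], [-1.9, 2.12], [-1.57, 1.48], [-3.14, 3.14]. Speed limits (rad/s): [2.57, 2.57, 3.14, 3.14, 3.14, 3.14].

## Interface

Orientations are given as a unit quaternion [x, y, z, w].
In Python, from bench import sensors, eyes, job, ctrl gives the robot as it stands.
- The arm moves only by the tool apply_moves, never from a script. Its argument "targets" is a list of rows, each a list of 7 numbers: the opening, from -1 (shut) to 1 (fully open), then the shift along the tool's x, y, z scaled (see below), then the turn, a rotation vector about the tool's x, y, z scaled (see below). A call has 1 to 20 rows; each row shifts and turns the commanded pose from where the row before left it, along the tool's axes as they then stand; what a row does not reach is not made up. The controller multiplies each number of a shift by 50 cm and each number of a turn by pi rad. A row lasts 1/12 s, in which the tool goes at most 41.7 mm and 7.16 degrees, less where a joint would pass 70% of its speed; a pose out of reach is approached as far as the arm can. A call with a number of a shift or a turn outside -1 to 1 is refused whole. A call with a gripper value outside its range is refused whole. The fingers move at their own pace and stop on an object; "squeeze" is the grip in N (left out, the last holds). Time passes only in rows, so rows that do not move let the fingers close. It gives the time, the measured TCP pose, the force, the opening and the grip force at its end, in the units of the state.
- sensors.sense(): the state, without advancing time (a new reading comes with each control period).
- eyes.camera(name): name is "scene" or "top"; returns the picture (420x560x3 uint8, red, green, blue); there is no depth.
- eyes.camera_info(name): a dict with "camera_matrix" (3x3 intrinsics, pixels), "rvec" (rotation vector, rad) and "tvec" (3), from world to camera coordinates, as OpenCV has them. Camera axes: x right, y down, z forward; pixel columns grow to the right and rows downward; lengths in m; the calibration is good to about 2 mm. A picture is of the moment at which its call begins. camera_info takes no time and is no camera call.
- job.sign_off(): hands the job in; it is judged then, once.
Trained networks look in the newest picture that a camera, given by its name, has taken for a name from the list of things; names that differ only in an ending like _2 or _b are one class to them, and where a whole thing is asked for, a point or a joint stands for the part that bears it (a point fixed in the world has none). Each returns a list of dicts, best first, with "confidence" (0 to 1); they miss things now and then, are a little off and sometimes report something else, mostly with a low value. They report only what shows in the picture. A call takes as long as a camera call. They do not tell look-alikes from the thing itself.
- eyes.recognise(camera, target): "bbox" ([left, top, width, height] in pixels, round what is visible of it).
- eyes.outline_of(camera, target): "mask" (420x560 bool, what is visible of it) and "bbox" ([left, top, width, height] in pixels, round what is visible of it).
The state is a dict: "time_s": time; "qpos": joint angles; "joint_vel": joint speeds; "effort": joint torques, N m; "tool_pos": TCP position; "eef_rot": TCP orientation; "wrist_force": force on the tool from outside, world axes, zero at the start; "wrist_torque": the same for the moment, N m; "gripper_width": finger opening in m; "grip_force": force on a finger pad.
Only numpy, scipy, OpenCV 4.12 (cv2) and the standard library are available. Lean on these libraries where they do the work, as an engineer would, in place of code of your own. Each camera call takes 0.05 s, during which the arm holds its last target. There are 200 camera calls.

## Working session

There is one attempt and no reset: what is moved stays moved. The work goes in short steps, Python scripts to look and compute and a tool call to move; the robot and the scene stay as the last step left them, time stands still between calls to the robot, and variables do not carry over. Pictures are saved under pics/ and viewed, at most 14 in all, crops included, and the job is handed in when it is done.

Besides the shell and the picture viewer there is one more tool, called after "Call:" in YAML: its name, and indented under it one key for each argument. apply_moves: Moves the arm, as the interface text tells. Its arguments: {"type":"object","properties":{"targets":{"type":"array"},"squeeze":{"type":"number"}},"required":["targets"]}

```bash
ls; mkdir -p pics
python3 - <<'E'
from bench import sensors,eyes,ctrl
import cv2,numpy as np
for n in("scene","top"):
    im=eyes.camera(n);cv2.imwrite(f"pics/{n}0.png",cv2.resize(im[:,:,::-1],(800,600),interpolation=cv2.INTER_CUBIC))
    i=eyes.camera_info(n);R=cv2.Rodrigues(np.array(i["rvec"],float))[0];print(n,i["camera_matrix"],-R.T@np.array(i["tvec"]).ravel(),R)
print(sensors.sense(),ctrl.hold_point_z)
E
```

```text
pics
scene [[489.81944297   0.         276.45540801]
 [  0.         489.81944297 211.93379866]
 [  0.           0.           1.        ]] [-0.05345851 -0.2686857   0.81884854] [[ 0.45060575 -0.89272168  0.00157036]
 [-0.6314441  -0.31996706 -0.70632813]
 [ 0.63105689  0.31728392 -0.70788284]]
top [[468.8119958    0.         284.55529986]
 [  0.         468.8119958  199.04218994]
 [  0.           0.           1.        ]] [0.51992528 0.05708235 1.06841731] [[ 0.02168198 -0.9993535  -0.02867883]
 [-0.99429463 -0.01855779 -0.10504189]
 [ 0.10444177  0.03079273 -0.99405419]]
{'time_s': 0.1, 'qpos': array([ 1.26500941e+00,  2.60617901e-01, -1.39269074e-01,  1.17271989e+00,
        5.57173788e-06,  1.57080660e+00]), 'joint_vel': array([ 4.56191195e-05, -2.68296062e-03,  3.15067450e-03, -2.71798561e-03,
        5.02304730e-05,  5.73548114e-05]), 'effort': array([-1.60037271e-04, -4.06508124e+01,  2.54527527e+01,  1.00522288e-02,
        1.99457560e-06, -6.37860452e-06]), 'tool_pos': array([0.15785468, 0.50003919, 0.2305374 ]), 'eef_rot': array([ 1.52303491e-01,  9.88333358e-01, -8.94285179e-04, -1.40619878e-04]), 'wrist_force': array([ 0.34490561, -0.36741625,  0.4898044 ]), 'wrist_torque': array([ 0.01181354,  0.04005393, -0.02294464]), 'grip_force': 0.0, 'gripper_width': 0.08522182169121197} 0.0187
```

View pics/scene0.png

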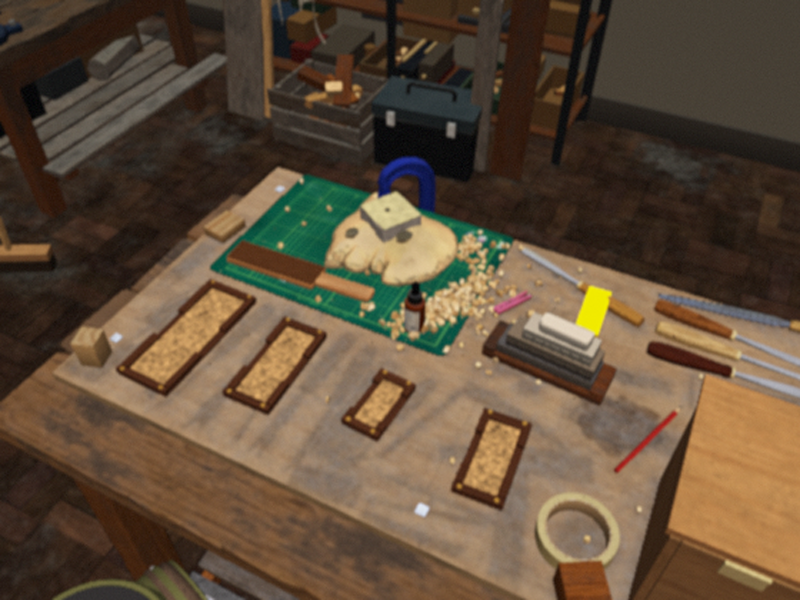

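View pics/top0.png

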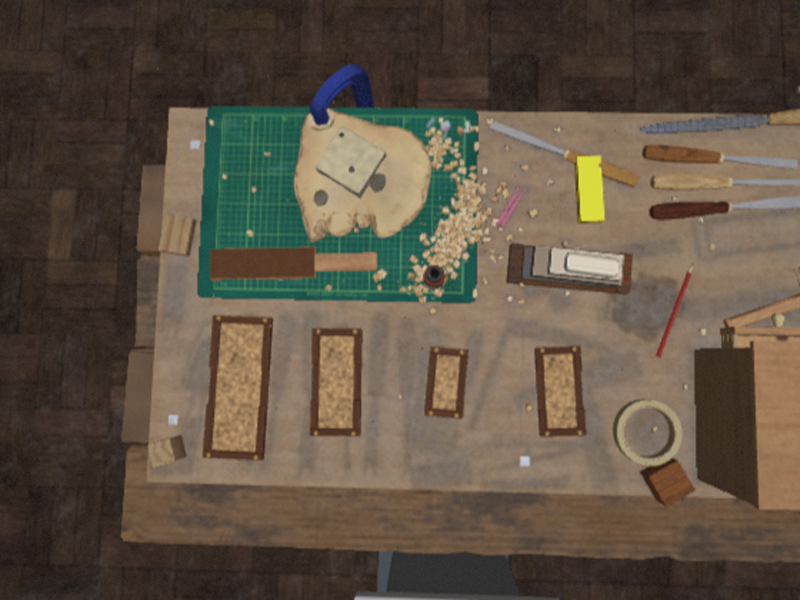

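The top view (800x600) shows the pile at about (570,268) and the trays, left to right: oilstone (238,388), medium (336,382), slip (446,382) and fine (560,390). The strop is at (290,262) and the bottle at (433,275). There is one fine_stone look-alike, the yellow block at (590,188), which is not the one meant. The real fine stone is the grey one in the pile, under the pale slip stone.

```bash
cat > h.py <<'E'
import cv2,numpy as np
from bench import sensors,eyes,ctrl
from scipy.optimize import minimize
I={n:eyes.camera_info(n) for n in("scene","top")}
def proj(n,P):
    i=I[n];return cv2.projectPoints(np.float64(P).reshape(-1,1,3),np.float64(i["rvec"]),np.float64(i["tvec"]),np.float64(i["camera_matrix"]),None)[0].reshape(-1,2)
def ray(n,uv,z):
    i=I[n];R=cv2.Rodrigues(np.float64(i["rvec"]))[0];C=-R.T@np.float64(i["tvec"]).ravel()
    d=R.T@np.linalg.inv(i["camera_matrix"])@[uv[0],uv[1],1];return C+d*(z-C[2])/d[2]
def box(p,w,l,h):
    x,y,z,a=p;c,s=np.cos(a),np.sin(a)
    return np.array([[x+c*u*w/2-s*v*l/2,y+s*u*w/2+c*v*l/2,z+t*h] for t in(0,1) for u in(-1,1) for v in(-1,1)])
def sil(n,p,d):
    m=np.zeros((840,1120),np.uint8) 
    q=cv2.convexHull(proj(n,box(p,*d)).astype(np.float32))
    cv2.fillConvexPoly(m,np.int32((q*2+.5)*16),1,shift=4);return m>0
def hullmask(m):
    c=max(cv2.findContours(m.astype(np.uint8),cv2.RETR_EXTERNAL,cv2.CHAIN_APPROX_NONE)[0],key=cv2.contourArea)
    return c.reshape(-1,2)
def fit(masks,p0,d,fixz=None):
    M={n:cv2.resize(m.astype(np.uint8),(1120,840),interpolation=cv2.INTER_NEAREST)>0 for n,m in masks.items()}
    def f(p):
        if fixz is not None:p=[p[0],p[1],fixz,p[3]]
        return sum(1-(sil(n,p,d)&m).sum()/(sil(n,p,d)|m).sum() for n,m in M.items())
    best=None
    for k in range(3):
        r=minimize(f,p0,method="Nelder-Mead",options=dict(initial_simplex=[p0]+[list(np.array(p0)+e*(.5**k)) for e in np.diag([.012,.012,.012,.1])],xatol=1e-5,fatol=1e-5));p0=list(r.x)
    return r.x,r.fun
E
python3 - <<'E'
from h import *
import pickle
D={"oilstone_tray":(.094,.222,.016),"medium_tray":(.078,.167,.016),"fine_tray":(.07,.137,.016),"slip_tray":(.06,.107,.016),"oilstone":(.062,.19,.034),"medium_stone":(.046,.135,.024),"fine_stone":(.038,.105,.022),"slip_stone":(.028,.075,.02)}
for n in I: eyes.camera(n)
O={}
for k in D:
    for n in I:
        r=eyes.outline_of(n,k);O[k,n]=r
        print(k,n,[(round(a["confidence"],2),a["bbox"],int(a["mask"].sum())) for a in r[:3]])
pickle.dump(O,open("o.pkl","wb"))
for k in D:
    if "tray" in k:
        ms={n:O[k,n][0]["mask"] for n in I if O[k,n]}
        b=O[k,"top"][0]["bbox"];c=ray("top",(b[0]+b[2]/2,b[1]+b[3]/2),.016)
        p0=[c[0],c[1],0,np.pi/2]
        print(k,*[np.round(v,4) for v in fit(ms,p0,D[k])],*[np.round(v,4) for v in fit(ms,p0,D[k],0)])
E
python3 - <<'E'
import sys;sys.path.insert(0,'.')
from h import *
im=eyes.camera("top")[160:215,340:460,::-1];im2=eyes.camera("scene")[210:285,330:440,::-1]
a=cv2.resize(im,(800,366),interpolation=cv2.INTER_CUBIC);cv2.imwrite("pics/pt.png",a)
cv2.imwrite("pics/ps.png",cv2.resize(im2,(800,545),interpolation=cv2.INTER_CUBIC))
E
```

```text
oilstone_tray scene [(0.8, [82.3, 195.3, 98.9, 83.6], 3491), (0.21, [318.7, 283.4, 53.0, 71.2], 2316)]
oilstone_tray top [(0.81, [143.1, 221.5, 47.2, 104.7], 4356)]
medium_tray scene [(0.79, [158.3, 221.1, 68.6, 67.9], 2423)]
medium_tray top [(0.81, [217.7, 227.4, 36.9, 78.8], 2654)]
fine_tray scene [(0.94, [315.6, 283.2, 58.1, 73.9], 2445), (0.46, [283.5, 195.7, 13.9, 32.6], 425)]
fine_tray top [(0.92, [374.7, 237.7, 36.5, 69.3], 2089)]
slip_tray scene [(0.71, [237.5, 260.6, 53.3, 47.2], 1384)]
slip_tray top [(0.64, [296.7, 241.5, 31.2, 55.4], 1320)]
oilstone scene [(0.9, [336.7, 224.4, 94.9, 59.9], 1562)]
oilstone top [(0.71, [358.5, 170.3, 82.2, 37.7], 1008)]
medium_stone scene [(0.69, [353.4, 221.1, 70.7, 43.9], 786)]
medium_stone top [(0.87, [372.4, 169.8, 62.7, 30.3], 442), (0.71, [297.0, 187.5, 14.1, 16.0], 217), (0.52, [375.8, 240.9, 32.7, 64.5], 1996)]
fine_stone scene [(0.77, [365.9, 221.1, 59.0, 35.0], 668)]
fine_stone top [(0.62, [402.7, 110.2, 22.2, 49.3], 874), (0.61, [295.2, 184.4, 17.3, 20.2], 225), (0.59, [384.2, 173.8, 52.0, 24.7], 567)]
slip_stone scene [(0.9, [376.3, 218.4, 39.4, 27.9], 603)]
slip_stone top [(0.76, [394.6, 177.9, 34.2, 17.2], 494)]
oilstone_tray [ 0.4647  0.3535 -0.0016  1.5415] 0.0843 [0.4644 0.3535 0.008  1.5362] 0.0862
medium_tray [ 4.7580e-01  1.9810e-01 -4.0000e-04  1.5894e+00] 0.0916 [0.4757 0.1978 0.0086 1.5876] 0.0928
fine_tray [ 0.4703 -0.1522 -0.0032  1.6418] 0.0916 [ 0.4696 -0.1522  0.0088  1.6456] 0.1006
slip_tray [ 4.782e-01  2.540e-02 -2.000e-04  1.498e+00] 0.1212 [0.4783 0.0254 0.012  1.4981] 0.1232
```

View pics/pt.png

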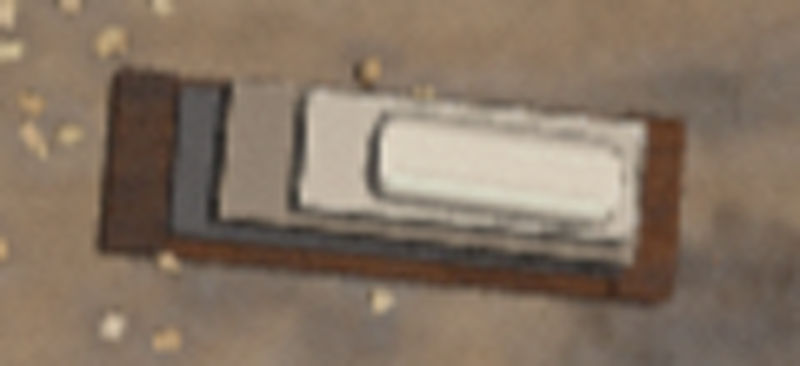

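View pics/ps.png

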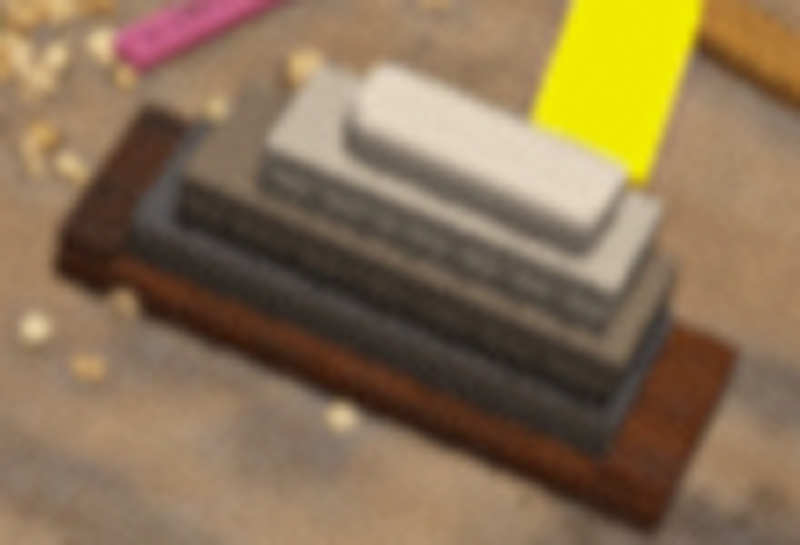

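The top crop shows the nested pile: pale slip at (505,165), grey fine at (470,165), medium at (425,170) and the brown base at (390,185). The grey fine stone under the slip is the one meant. The yellow block is separate. The scene crop shows the same order.

```bash
cat >> h.py <<'E'
def up(m): return cv2.resize(m.astype(np.uint8),(1120,840),interpolation=cv2.INTER_NEAREST)>0
def sub(p,dy,z0,d):
    x,y,z,a=p;return [x-np.sin(a)*dy,y+np.cos(a)*dy,z+z0,a],d
def parts(k,p):
    if k!="oilstone": return [(p,DS[k])]
    return [sub(p,0,0,(.062,.19,.016)),sub(p,.085,0,(.062,.02,.024)),sub(p,-.085,0,(.062,.02,.024)),sub(p,0,.016,(.05,.15,.018))]
DS={"slip_stone":(.028,.075,.02),"fine_stone":(.038,.105,.022),"medium_stone":(.046,.135,.024),"oilstone":0}
def silk(n,k,p):
    m=np.zeros((840,1120),bool)
    for q,d in parts(k,p): m|=sil(n,q,d)
    return m
def fitk(k,masks,p0,above={},fixz=None):
    M={n:up(m) for n,m in masks.items()}
    def f(p):
        p=list(p)
        if fixz is not None:p[2]=fixz
        t=0
        for n,m in M.items():
            s=silk(n,k,p)
            if n in above:s=s&~above[n]
            t+=1-(s&m).sum()/(s|m).sum()
        return t
    for j in range(3):
        r=minimize(f,p0,method="Nelder-Mead",options=dict(initial_simplex=[p0]+[list(np.array(p0)+e*(.5**j)) for e in np.diag([.01,.01,.01,.08])],xatol=1e-5,fatol=1e-5));p0=list(r.x)
    if fixz is not None:p0[2]=fixz
    return p0,r.fun
E
python3 - <<'E'
from h import *
import pickle
O=pickle.load(open("o.pkl","rb"))
Z={"slip_stone":.08,"fine_stone":.058,"medium_stone":.034,"oilstone":0}
for fz in(False,True):
    ab={n:np.zeros((840,1120),bool) for n in I}
    for k in DS:
        ms={n:O[k,n][2 if (k=="fine_stone" and n=="top") else 0]["mask"] for n in I}
        b=O[k,"top"][2 if k=="fine_stone" else 0]["bbox"];c=ray("top",(b[0]+b[2]/2,b[1]+b[3]/2),Z[k]+.02)
        best=min((fitk(k,ms,[c[0],c[1],Z[k],a],ab,Z[k] if fz else None) for a in(-.1,.0)),key=lambda r:r[1])
        print(k,np.round(best[0],4),round(best[1],3))
        for n in I: ab[n]|=silk(n,k,best[0])
# manual corner check
def tp(U,V): return ((U+.5)/6.667-.5+340,(V+.5)/6.655-.5+160)
for name,z,c in[("fine",.08,[(305,88),(647,122),(630,245),(297,207)]),("base",.024,[(115,70),(685,118),(670,300),(100,252)]),("slip",.1,[(378,113),(632,148),(612,222),(375,193)]),("med",.058,[(228,80),(218,220),(632,265)])]:
    P=np.array([ray("top",tp(*q),z)[:2] for q in c]);print(name,np.round(P,4).tolist(),P.mean(0).round(4))
E
```

```text
slip_stone [ 0.6565 -0.182   0.0793 -0.088 ] 0.277
fine_stone [ 0.6602 -0.1768  0.0567 -0.0688] 0.517
medium_stone [ 0.6601 -0.1701  0.0346 -0.0821] 0.359
oilstone [ 0.6604 -0.1646  0.0015 -0.0767] 0.206
slip_stone [ 0.6561 -0.1821  0.08   -0.0868] 0.278
fine_stone [ 0.6594 -0.1765  0.058  -0.0587] 0.517
medium_stone [ 0.6602 -0.1702  0.034  -0.0825] 0.383
oilstone [ 0.6605 -0.1646  0.     -0.0771] 0.219
fine [[0.6837, -0.1248], [0.6746, -0.2325], [0.6353, -0.2267], [0.6455, -0.1223]] [ 0.6598 -0.1765]
base [[0.698, -0.0715], [0.685, -0.2615], [0.6236, -0.2557], [0.6362, -0.0668]] [ 0.6607 -0.1639]
slip [[0.6729, -0.1437], [0.6633, -0.2219], [0.64, -0.2155], [0.6477, -0.1427]] [ 0.656  -0.1809]
med [[0.6896, -0.1039], [0.6435, -0.1008], [0.6313, -0.2335]] [ 0.6548 -0.1461]
```

Stone undersides measure 79, 57, 35 and 1.5 mm and tray bases about 0 mm, so they agree with the stated sizes. Next is a move-planning helper.

```bash
cat > go.py <<'E'
import numpy as np,sys
from scipy.spatial.transform import Rotation as R
from bench import sensors
def go(x,y,z,a,s=None):
    "turn first (total units), then shift (total units) to TCP xyz with closing line at world angle a"
    s=s or sensors.sense()
    r=R.from_quat(s["eef_rot"]);c=np.array([np.cos(a),np.sin(a),0]);zz=np.array([0,0,-1.])
    cands=[R.from_matrix(np.column_stack([np.cross(k*c,zz),k*c,zz])) for k in(1,-1)]
    T=min(cands,key=lambda t:(r.inv()*t).magnitude())
    d=T.inv().apply(np.array([x,y,z])-s["tool_pos"])/.5
    print("turn",((r.inv()*T).as_rotvec()/np.pi).round(4),"shift",d.round(4),"norm",np.linalg.norm(d).round(3),"TCP",s["tool_pos"].round(4),"ang",np.arctan2(*r.as_matrix()[[1,0],1]).round(4),"q",s["qpos"].round(2))
if __name__=="__main__":go(*map(float,sys.argv[1:5]))
E
python3 go.py .6562 -.182 .2 -.085
```

```text
turn [0.     0.     0.4297] shift [-1.2758  1.1086  0.0626] norm 1.691 TCP [0.1581 0.5006 0.2313] ang 1.265 q [ 1.27  0.26 -0.14  1.17 -0.    1.57]
```

Call:
apply_moves:
  targets:
    - [0.2,0,0,0,0,0,0.0358]
    - [0.2,0,0,0,0,0,0.0358]
    - [0.2,0,0,0,0,0,0.0358]
    - [0.2,0,0,0,0,0,0.0358]
    - [0.2,0,0,0,0,0,0.0358]
    - [0.2,0,0,0,0,0,0.0358]
    - [0.2,0,0,0,0,0,0.0358]
    - [0.2,0,0,0,0,0,0.0358]
    - [0.2,0,0,0,0,0,0.0358]
    - [0.2,0,0,0,0,0,0.0358]
    - [0.2,0,0,0,0,0,0.0358]
    - [0.2,0,0,0,0,0,0.0358]
    - [0.2,-0.05,0.043,0,0,0,0]
    - [0.2,-0.05,0.043,0,0,0,0]
    - [0.2,-0.05,0.043,0,0,0,0]
    - [0.2,-0.05,0.043,0,0,0,0]
    - [0.2,-0.05,0.043,0,0,0,0]
    - [0.2,-0.05,0.043,0,0,0,0]
    - [0.2,-0.05,0.043,0,0,0,0]
    - [0.2,-0.05,0.043,0,0,0,0]

```text
time_s: 2.77
tool_pos: [0.3132, 0.2855, 0.2315]
eef_rot: [0.736, 0.677, 0.0, 0.0]
wrist_force: [0.9, -0.4, 0.4]
gripper_width: 0.0513
grip_force: 0.0
```

Call:
apply_moves:
  targets:
    - [0.2,-0.05,0.043,0,0,0,0]
    - [0.2,-0.05,0.043,0,0,0,0]
    - [0.2,-0.05,0.043,0,0,0,0]
    - [0.2,-0.05,0.043,0,0,0,0]
    - [0.2,-0.05,0.043,0,0,0,0]
    - [0.2,-0.05,0.043,0,0,0,0]
    - [0.2,-0.05,0.043,0,0,0,0]
    - [0.2,-0.05,0.043,0,0,0,0]
    - [0.2,-0.05,0.043,0,0,0,0]
    - [0.2,-0.05,0.043,0,0,0,0]
    - [0.2,-0.05,0.043,0,0,0,0]
    - [0.2,-0.05,0.043,0,0,0,0]
    - [0.2,-0.05,0.043,0,0,0,0]
    - [0.2,-0.05,0.043,0,0,0,0]
    - [0.2,-0.05,0.043,0,0,0,0]
    - [0.2,-0.025,0.04,0,0,0,0]
    - [0.2,0,0.04,0,0,0,0]
    - [0.2,0,0,0,0,0,0]
    - [0.2,0,0,0,0,0,0]

```text
time_s: 4.35
tool_pos: [0.6415, -0.1303, 0.2304]
eef_rot: [0.737, 0.676, -0.0, -0.0]
wrist_force: [-0.4, 0.9, -0.0]
gripper_width: 0.0513
grip_force: 0.0
```

```bash
python3 go.py .6562 -.182 .084 -.085; python3 -c "
from bench import sensors;s=sensors.sense();print(s['gripper_width'],s['time_s'],s['wrist_force'])"
```

```text
turn [-0.0003 -0.0001 -0.    ] shift [-0.1005  0.0381  0.2928] norm 0.312 TCP [ 0.6415 -0.1303  0.2304] ang -0.0851 q [-0.2   0.49  0.21  1.3   0.    1.46]
0.051337219515225935 4.35 [-0.4109023   0.87626591 -0.04597085]
```

Call:
apply_moves:
  targets:
    - [0.2,-0.05,0.019,0.02,0,0,0]
    - [0.2,-0.0505,0.0191,0.02,0,0,0]
    - [0.2,0,0,0.05,0,0,0]
    - [0.2,0,0,0.05,0,0,0]
    - [0.2,0,0,0.04,0,0,0]
    - [0.2,0,0,0.03,0,0,0]
    - [0.2,0,0,0.03,0,0,0]
    - [0.2,0,0,0.02,0,0,0]
    - [0.2,0,0,0.02,0,0,0]
    - [0.2,0,0,0.0128,0,0,0]
    - [0.2,0,0,0,0,0,0]
    - [0.2,0,0,0,0,0,0]

```text
time_s: 5.35
tool_pos: [0.6557, -0.1815, 0.0851]
eef_rot: [0.736, 0.677, -0.0, -0.0]
wrist_force: [1.2, 0.2, 0.3]
gripper_width: 0.0515
grip_force: 0.0
```

Run:
```python
from h import *
a=eyes.camera("top")[120:240,320:480,::-1];b=eyes.camera("scene")[180:300,310:470,::-1]
cv2.imwrite("pics/g1.png",np.vstack([cv2.resize(x,(400,300),interpolation=cv2.INTER_CUBIC) for x in(a,b)]))
```

```text
(no output)
```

View pics/g1.png

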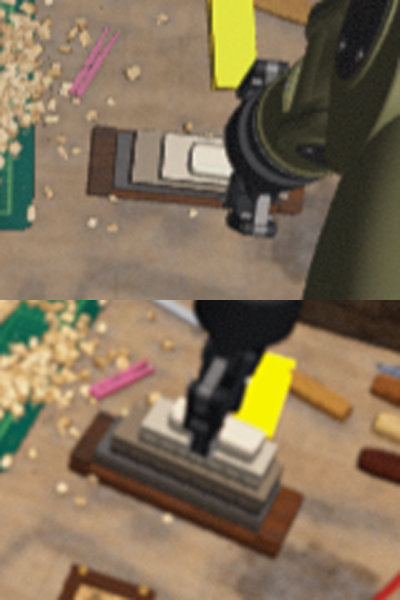

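The fingers straddle the slip stone at its middle, at (205,430) in the scene half, so I close and lift.

Call:
apply_moves:
  targets:
    - [-1,0,0,0,0,0,0]
    - [-1,0,0,0,0,0,0]
    - [-1,0,0,0,0,0,0]
    - [-1,0,0,0,0,0,0]
    - [-1,0,0,0,0,0,0]
    - [-1,0,0,0,0,0,0]
  squeeze: 35

```text
time_s: 5.95
tool_pos: [0.6565, -0.1819, 0.086]
eef_rot: [0.736, 0.677, 0.001, 0.001]
wrist_force: [0.5, -0.9, 5.6]
gripper_width: 0.0273
grip_force: 35.3
```

Call:
apply_moves:
  targets:
    - [-1,0,0,-0.01,0,0,0]
    - [-1,0,0,-0.02,0,0,0]
    - [-1,0,0,-0.04,0,0,0]
    - [-1,0,0,-0.06,0,0,0]
    - [-1,0,0,-0.06,0,0,0]
    - [-1,0,0,-0.06,0,0,0]

```text
time_s: 6.45
tool_pos: [0.6549, -0.1814, 0.211]
eef_rot: [0.736, 0.677, -0.0, -0.001]
wrist_force: [0.1, -0.4, -0.4]
gripper_width: 0.0266
grip_force: 34.5
```

```bash
python3 go.py .4782 .0254 .12 1.498
```

```text
turn [-5.000e-04  4.000e-04  4.962e-01] shift [-0.3825 -0.3868  0.182 ] norm 0.574 TCP [ 0.6549 -0.1814  0.211 ] ang -0.0847 q [-0.27  0.54  0.26  1.28 -0.    1.39]
```

```bash
sed -i 's/for k in(1,-1)\]/for k in(1,)]/' go.py; python3 go.py .4782 .0254 .06 1.498
```

```text
turn [-4.000e-04 -5.000e-04 -5.038e-01] shift [0.3825 0.3868 0.302 ] norm 0.622 TCP [ 0.6549 -0.1814  0.211 ] ang -0.0847 q [-0.27  0.54  0.26  1.28 -0.    1.39]
```

Call:
apply_moves:
  targets:
    - [-1,0,0,0,0,0,-0.036]
    - [-1,0,0,0,0,0,-0.036]
    - [-1,0,0,0,0,0,-0.036]
    - [-1,0,0,0,0,0,-0.036]
    - [-1,0,0,0,0,0,-0.036]
    - [-1,0,0,0,0,0,-0.036]
    - [-1,0,0,0,0,0,-0.036]
    - [-1,0,0,0,0,0,-0.036]
    - [-1,0,0,0,0,0,-0.036]
    - [-1,0,0,0,0,0,-0.036]
    - [-1,0,0,0,0,0,-0.036]
    - [-1,0,0,0,0,0,-0.036]
    - [-1,0,0,0,0,0,-0.036]
    - [-1,0,0,0,0,0,-0.036]

```text
time_s: 7.62
tool_pos: [0.6552, -0.1815, 0.21]
eef_rot: [0.033, 0.999, 0.0, -0.001]
wrist_force: [-0.4, 0.0, -1.2]
gripper_width: 0.0271
grip_force: 34.6
```

Call:
apply_moves:
  targets:
    - [-1,0.03,0.03,0,0,0,0]
    - [-1,0.05,0.05,0,0,0,0]
    - [-1,0.05,0.05,0,0,0,0]
    - [-1,0.05,0.05,0,0,0,0]
    - [-1,0.05,0.05,0,0,0,0]
    - [-1,0.05,0.05,0,0,0,0]
    - [-1,0.05,0.05,0.04,0,0,0]
    - [-1,0.03,0.03,0.06,0,0,0]
    - [-1,0.0225,0.0268,0.06,0,0,0]
    - [-1,0,0,0.06,0,0,0]
    - [-1,0,0,0.05,0,0,0]
    - [-1,0,0,0.032,0,0,0]
    - [-1,0,0,0,0,0,0]
    - [-1,0,0,0,0,0,0]

```text
time_s: 8.78
tool_pos: [0.4779, 0.025, 0.0586]
eef_rot: [0.036, 0.999, -0.0, -0.001]
wrist_force: [1.0, -0.1, -0.2]
gripper_width: 0.0271
grip_force: 34.5
```

```bash
python3 go.py .4782 .0254 .015 1.498
python3 - <<'E'
from h import *
a=eyes.camera("top")[200:320,230:390,::-1];b=eyes.camera("scene")[200:320,190:350,::-1]
cv2.imwrite("pics/g2.png",np.vstack([cv2.resize(x,(400,300),interpolation=cv2.INTER_CUBIC) for x in(a,b)]))
E
```

```text
turn [-0.0001 -0.0008  0.0003] shift [-0.0005  0.0008  0.0873] norm 0.087 TCP [0.4779 0.025  0.0586] ang 1.4989 q [ 0.05  0.33 -0.54  0.71 -0.    0.12]
```

View pics/g2.png

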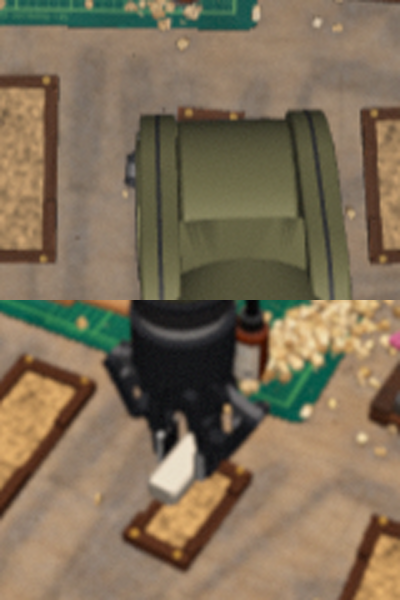

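The slip stone is held level above its tray, at (175,475) in the scene half, and lined up with it. I lower it slowly.

Call:
apply_moves:
  targets:
    - [-1,-0.0005,0.0008,0.025,0,0,0]
    - [-1,0,0,0.025,0,0,0]
    - [-1,0,0,0.014,0,0,0]
    - [-1,0,0,0.006,0,0,0]
    - [-1,0,0,0.005,0,0,0]
    - [-1,0,0,0.004,0,0,0]
    - [-1,0,0,0.004,0,0,0]
    - [-1,0,0,0.003,0,0,0]
    - [-1,0,0,0,0,0,0]
    - [-1,0,0,0,0,0,0]

```text
time_s: 9.72
tool_pos: [0.4792, 0.0254, 0.016]
eef_rot: [0.036, 0.999, -0.0, 0.0]
wrist_force: [0.2, -0.0, -2.3]
gripper_width: 0.0274
grip_force: 34.6
```

Call:
apply_moves:
  targets:
    - [-1,0,0,0.002,0,0,0]
    - [-1,0,0,0.002,0,0,0]
    - [-1,0,0,0,0,0,0]
    - [-1,0,0,0,0,0,0]

```text
time_s: 10.05
tool_pos: [0.4794, 0.0254, 0.014]
eef_rot: [0.036, 0.999, 0.0, 0.0]
wrist_force: [0.7, -0.4, -0.4]
gripper_width: 0.0273
grip_force: 34.6
```

Call:
apply_moves:
  targets:
    - [-1,0,0,0.002,0,0,0]
    - [-1,0,0,0.002,0,0,0]
    - [-1,0,0,0,0,0,0]
    - [-1,0,0,0,0,0,0]

```text
time_s: 10.38
tool_pos: [0.4794, 0.0254, 0.0139]
eef_rot: [0.036, 0.999, 0.0, 0.001]
wrist_force: [-4.4, -0.4, 19.3]
gripper_width: 0.0271
grip_force: 36.7
```

Contact came at TCP 0.014, as predicted for a seated stone. I release and lift.

Call:
apply_moves:
  targets:
    - [-1,0,0,-0.003,0,0,0]
    - [-0.2,0,0,0,0,0,0]
    - [0.1,0,0,0,0,0,0]
    - [0.1,0,0,0,0,0,0]
    - [0.1,0,0,0,0,0,0]
    - [0.1,0,0,-0.01,0,0,0]
    - [0.1,0,0,-0.03,0,0,0]
    - [0.1,0,0,-0.06,0,0,0]
    - [0.1,0,0,-0.06,0,0,0]
    - [0.1,0,0,-0.06,0,0,0]
    - [0.1,0,0,-0.06,0,0,0]
    - [0.1,0,0,-0.06,0,0,0]

```text
time_s: 11.38
tool_pos: [0.4787, 0.0254, 0.1851]
eef_rot: [0.036, 0.999, -0.0, -0.0]
wrist_force: [0.5, 0.6, -0.2]
gripper_width: 0.0467
grip_force: 0.0
```

```bash
python3 go.py .6598 -.1766 .13 -.08
python3 - <<'E'
from h import *
eyes.camera("scene");eyes.camera("top")
for n in I:
    for k in("slip_stone","fine_stone"):
        r=eyes.outline_of(n,k);print(k,n,[(round(a["confidence"],2),a["bbox"],int(a["mask"].sum())) for a in r[:3]])
a=eyes.camera("top")[200:320,230:390,::-1];b=eyes.camera("scene")[200:320,190:350,::-1]
c=eyes.camera("top")[150:220,345:438,::-1];d=eyes.camera("scene")[205:295,330:450,::-1]
cv2.imwrite("pics/g3.png",np.hstack([np.vstack([cv2.resize(x,(400,300),interpolation=cv2.INTER_CUBIC) for x in t]) for t in((a,b),(c,d))]))
E
```

```text
turn [-1.000e-04 -0.000e+00  5.025e-01] shift [-0.3738  0.3933  0.1102] norm 0.554 TCP [0.4787 0.0254 0.1851] ang 1.4988 q [ 0.05  0.21 -0.33  1.03 -0.    0.13]
slip_stone scene [(0.57, [249.6, 261.9, 30.3, 33.8], 502)]
fine_stone scene [(0.75, [401.7, 202.8, 27.4, 32.0], 513), (0.72, [366.1, 220.2, 59.0, 34.2], 1067)]
slip_stone top []
fine_stone top [(0.84, [404.9, 109.2, 18.2, 49.1], 838), (0.65, [384.1, 176.4, 51.1, 20.7], 893)]
```

View pics/g3.png

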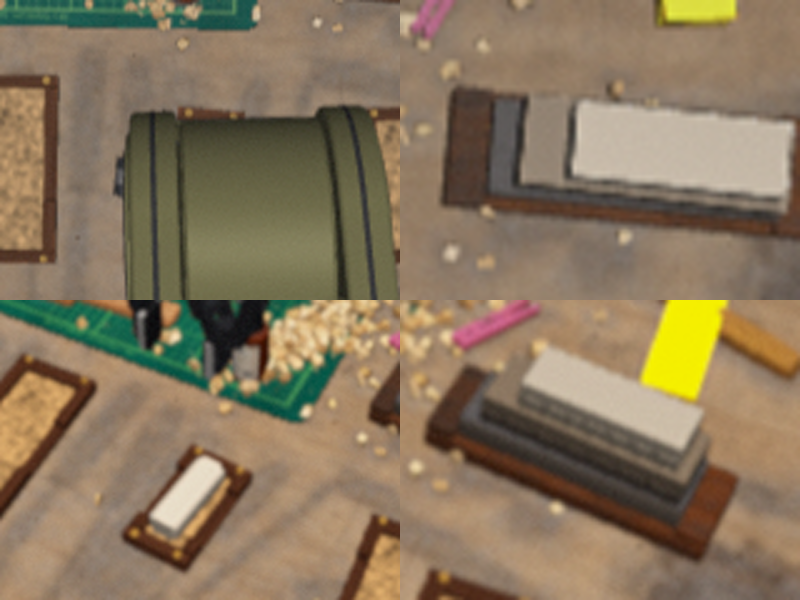

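The slip stone lies in its tray well at (187,495) lower left. The pile is unshifted, with the fine stone's top fully visible at (685,150) upper right. I refit it.

```bash
cat > look.py <<'E'
import sys
from h import *
def look(k,p0,fixz=None,above={},cams=("scene","top")):
    ms={}
    for n in cams:
        eyes.camera(n);r=eyes.outline_of(n,k);e=proj(n,[[p0[0],p0[1],p0[2]+.02]])[0]
        r=[a for a in r if np.hypot(a["bbox"][0]+a["bbox"][2]/2-e[0],a["bbox"][1]+a["bbox"][3]/2-e[1])<15]
        if r:ms[n]=r[0]["mask"]
    p,f=fitk(k,ms,p0,above,fixz);print(k,list(ms),np.round(p,4),round(f,3));return p
E
python3 - <<'E'
from look import *
look("fine_stone",[.66,-.1766,.058,-.08])
look("fine_stone",[.66,-.1766,.058,-.08],.058)
look("slip_stone",[.478,.0254,.008,1.498],.008,cams=("scene",))
look("slip_stone",[.478,.0254,.008,1.498],cams=("scene",))
E
```

```text
fine_stone ['scene', 'top'] [ 0.6595 -0.1778  0.0586 -0.0785] 0.149
fine_stone ['scene', 'top'] [ 0.6594 -0.1769  0.058  -0.0851] 0.126
slip_stone ['scene'] [0.4805 0.0254 0.008  1.4924] 0.124
slip_stone ['scene'] [0.4829 0.0265 0.004  1.4979] 0.109
```

Call:
apply_moves:
  targets:
    - [0.35,0,0,0,0,0,0.036]
    - [0.35,0,0,0,0,0,0.036]
    - [0.35,0,0,0,0,0,0.036]
    - [0.35,0,0,0,0,0,0.036]
    - [0.35,0,0,0,0,0,0.036]
    - [0.35,0,0,0,0,0,0.036]
    - [0.35,0,0,0,0,0,0.036]
    - [0.35,0,0,0,0,0,0.036]
    - [0.35,0,0,0,0,0,0.036]
    - [0.35,0,0,0,0,0,0.036]
    - [0.35,0,0,0,0,0,0.036]
    - [0.35,0,0,0,0,0,0.036]
    - [0.35,0,0,0,0,0,0.036]
    - [0.35,0,0,0,0,0,0.036]

```text
time_s: 13.65
tool_pos: [0.4792, 0.0254, 0.1835]
eef_rot: [0.738, 0.674, 0.0, 0.0]
wrist_force: [-0.4, 0.7, -0.3]
gripper_width: 0.0576
grip_force: 0.0
```

Call:
apply_moves:
  targets:
    - [0.35,-0.03,0.03,0,0,0,0]
    - [0.35,-0.05,0.05,0,0,0,0]
    - [0.35,-0.05,0.05,0,0,0,0]
    - [0.35,-0.05,0.05,0,0,0,0]
    - [0.35,-0.05,0.05,0,0,0,0]
    - [0.35,-0.05,0.05,0,0,0,0]
    - [0.35,-0.05,0.05,0.03,0,0,0]
    - [0.35,-0.03,0.04,0.03,0,0,0]
    - [0.35,-0.014,0.023,0.03,0,0,0]
    - [0.35,0,0,0.02,0,0,0]
    - [0.35,0,0,0,0,0,0]
    - [0.35,0,0,0,0,0,0]

```text
time_s: 14.65
tool_pos: [0.6578, -0.1768, 0.1276]
eef_rot: [0.736, 0.677, -0.001, -0.001]
wrist_force: [0.8, 0.5, 1.2]
gripper_width: 0.0579
grip_force: 0.0
```

```bash
python3 go.py .6594 -.1772 .063 -.083
```

```text
turn [-0.0009 -0.0002 -0.0004] shift [-0.0006  0.0033  0.1292] norm 0.129 TCP [ 0.6578 -0.1768  0.1276] ang -0.0844 q [-0.26  0.58  0.11  1.1   0.    1.39]
```

Call:
apply_moves:
  targets:
    - [0.35,-0.0006,0.0033,0.03,0,0,0]
    - [0.35,0,0,0.03,0,0,0]
    - [0.35,0,0,0.025,0,0,0]
    - [0.35,0,0,0.02,0,0,0]
    - [0.35,0,0,0.014,0,0,0]
    - [0.35,0,0,0.01,0,0,0]
    - [0.35,0,0,0,0,0,0]
    - [0.35,0,0,0,0,0,0]

```text
time_s: 15.32
tool_pos: [0.6609, -0.1778, 0.0644]
eef_rot: [0.736, 0.677, 0.0, 0.0]
wrist_force: [0.8, -0.3, -0.1]
gripper_width: 0.0577
grip_force: 0.0
```

Call:
apply_moves:
  targets:
    - [-1,0,0,0,0,0,0]
    - [-1,0,0,0,0,0,0]
    - [-1,0,0,0,0,0,0]
    - [-1,0,0,0,0,0,0]
    - [-1,0,0,0,0,0,0]
    - [-1,0,0,0,0,0,0]
  squeeze: 40

```text
time_s: 15.82
tool_pos: [0.6614, -0.1782, 0.065]
eef_rot: [0.736, 0.677, 0.0, 0.001]
wrist_force: [-1.0, 0.7, 5.3]
gripper_width: 0.0371
grip_force: 42.4
```

Call:
apply_moves:
  targets:
    - [-1,0,0,-0.01,0,0,0]
    - [-1,0,0,-0.02,0,0,0]
    - [-1,0,0,-0.04,0,0,0]
    - [-1,0,0,-0.06,0,0,0]
    - [-1,0,0,-0.06,0,0,0]
    - [-1,0,0,-0.03,0,0,0]
    - [-1,0,0,0,0,0,0]

```text
time_s: 16.4
tool_pos: [0.6634, -0.1787, 0.1791]
eef_rot: [0.736, 0.677, 0.002, 0.004]
wrist_force: [0.8, -0.8, -1.1]
gripper_width: 0.0371
grip_force: 41.6
```

```bash
python3 go.py .4702 -.1522 .06 1.642
```

```text
turn [ 0.0015  0.0026 -0.5496] shift [0.3817 0.0803 0.2382] norm 0.457 TCP [ 0.6634 -0.1787  0.1791] ang -0.0846 q [-0.26  0.56  0.2   1.2   0.    1.39]
```

Call:
apply_moves:
  targets:
    - [-1,0,0,0,0,0,-0.0366]
    - [-1,0,0,0,0,0,-0.0366]
    - [-1,0,0,0,0,0,-0.0366]
    - [-1,0,0,0,0,0,-0.0366]
    - [-1,0,0,0,0,0,-0.0366]
    - [-1,0,0,0,0,0,-0.0366]
    - [-1,0,0,0,0,0,-0.0366]
    - [-1,0,0,0,0,0,-0.0366]
    - [-1,0,0,0,0,0,-0.0366]
    - [-1,0,0,0,0,0,-0.0366]
    - [-1,0,0,0,0,0,-0.0366]
    - [-1,0,0,0,0,0,-0.0366]
    - [-1,0,0,0,0,0,-0.0366]
    - [-1,0,0,0,0,0,-0.0366]
    - [-1,0,0,0,0,0,-0.0366]
    - [-1,0.03,0.006,0,0,0,0]
    - [-1,0.05,0.01,0,0,0,0]

```text
time_s: 17.82
tool_pos: [0.6212, -0.1727, 0.1715]
eef_rot: [-0.035, 0.999, 0.0, -0.0]
wrist_force: [0.5, -0.2, -1.0]
gripper_width: 0.0369
grip_force: 41.5
```

Call:
apply_moves:
  targets:
    - [-1,0.05,0.01,0,0,0,0]
    - [-1,0.05,0.01,0,0,0,0]
    - [-1,0.05,0.01,0,0,0,0]
    - [-1,0.05,0.01,0.02,0,0,0]
    - [-1,0.05,0.01,0.05,0,0,0]
    - [-1,0.03,0.01,0.05,0,0,0]
    - [-1,0.02,0.004,0.05,0,0,0]
    - [-1,0,0,0.04,0,0,0]
    - [-1,0,0,0.03,0,0,0]
    - [-1,0,0,0,0,0,0]
    - [-1,0,0,0,0,0,0]

```text
time_s: 18.73
tool_pos: [0.4667, -0.1507, 0.0526]
eef_rot: [-0.035, 0.999, 0.001, -0.002]
wrist_force: [0.2, 0.8, -1.0]
gripper_width: 0.0373
grip_force: 41.4
```

```bash
python3 go.py .471 -.1522 .017 1.642
python3 - <<'E'
from look import *
look("fine_tray",[.4702,-.1522,0,1.642]) if 0 else None
look("fine_stone",[.471,-.1522,.055,1.642],cams=("scene",),fixz=.055)
b=eyes.camera("scene")[230:380,270:430,::-1]
cv2.imwrite("pics/g4.png",cv2.resize(b,(640,600),interpolation=cv2.INTER_CUBIC))
E
```

```text
turn [ 0.0005 -0.0012 -0.0006] shift [-0.0083 -0.0037  0.0713] norm 0.072 TCP [ 0.4667 -0.1507  0.0526] ang 1.6401 q [-0.31  0.36 -0.52  0.7  -0.   -0.38]
fine_stone ['scene'] [ 0.4618 -0.151   0.055   1.6751] 0.259
```

View pics/g4.png

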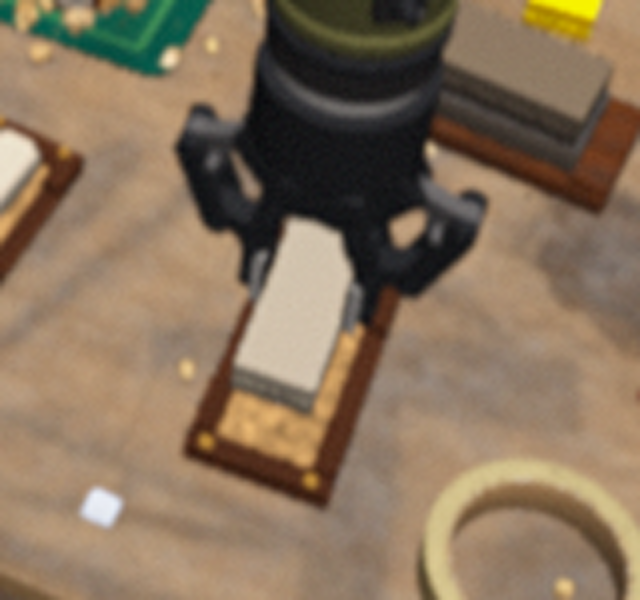

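The fine stone is level over its tray at (300,310). I correct the offset and lower it.

Call:
apply_moves:
  targets:
    - [-1,-0.0083,-0.0037,0.01,0,0,0]
    - [-1,0,0,0.02,0,0,0]
    - [-1,0,0,0.015,0,0,0]
    - [-1,0,0,0.01,0,0,0]
    - [-1,0,0,0.006,0,0,0]
    - [-1,0,0,0.005,0,0,0]
    - [-1,0,0,0.004,0,0,0]
    - [-1,0,0,0.001,0,0,0]
    - [-1,0,0,0,0,0,0]
    - [-1,0,0,0,0,0,0]

```text
time_s: 19.72
tool_pos: [0.4729, -0.1528, 0.0186]
eef_rot: [-0.035, 0.999, -0.0, 0.0]
wrist_force: [-1.0, 0.9, -1.4]
gripper_width: 0.037
grip_force: 41.5
```

Call:
apply_moves:
  targets:
    - [-1,0,0,0.002,0,0,0]
    - [-1,0,0,0.002,0,0,0]
    - [-1,0,0,0,0,0,0]
    - [-1,0,0,0,0,0,0]

```text
time_s: 20.05
tool_pos: [0.4727, -0.1528, 0.0164]
eef_rot: [-0.035, 0.999, -0.0, -0.0]
wrist_force: [0.4, -0.5, -1.8]
gripper_width: 0.0369
grip_force: 41.5
```

Call:
apply_moves:
  targets:
    - [-1,0.003,0,0.0015,0,0,0]
    - [-1,0,0,0.0015,0,0,0]
    - [-1,0,0,0.002,0,0,0]
    - [-1,0,0,0,0,0,0]
    - [-1,0,0,0,0,0,0]

```text
time_s: 20.47
tool_pos: [0.4709, -0.1529, 0.015]
eef_rot: [-0.035, 0.999, -0.0, 0.0]
wrist_force: [-2.7, 0.8, 10.2]
gripper_width: 0.037
grip_force: 42.8
```

Contact came at TCP 0.015, as predicted. I release and go back above the pile.

Call:
apply_moves:
  targets:
    - [-1,0,0,-0.002,0,0,0]
    - [0.1,0,0,0,0,0,0]
    - [0.3,0,0,0,0,0,0]
    - [0.3,0,0,0,0,0,0]
    - [0.3,0,0,0,0,0,0]
    - [0.3,0,0,-0.01,0,0,0]
    - [0.3,0,0,-0.03,0,0,0]
    - [0.3,0,0,-0.06,0,0,0]
    - [0.3,0,0,-0.06,0,0,0]
    - [0.3,0,0,-0.06,0,0,0]
    - [0.3,0,0,-0.06,0,0,0]
    - [0.3,0,0,0,0,0,0]

```text
time_s: 21.47
tool_pos: [0.4751, -0.1541, 0.161]
eef_rot: [-0.035, 0.999, -0.002, 0.005]
wrist_force: [0.5, -0.2, 0.2]
gripper_width: 0.0555
grip_force: 0.0
```

Run:
```python
from look import *
look("fine_stone",[.4702,-.1522,.008,1.642],cams=("scene",),fixz=.008)
p=look("medium_stone",[.66,-.17,.034,-.08])
p=look("medium_stone",[.66,-.17,.034,-.08],.034)
from go import go
go(p[0],p[1],.13,p[3])
```

```text
fine_stone ['scene'] [ 0.4716 -0.152   0.008   1.6558] 0.063
medium_stone ['top'] [ 0.6658 -0.1794 -0.0056 -0.0854] 0.048
medium_stone ['top'] [ 0.6606 -0.1695  0.034  -0.0904] 0.038
turn [-3.000e-04 -6.000e-04  5.508e-01] shift [0.0008 0.3814 0.048 ] norm 0.384 TCP [ 0.4706 -0.1527  0.154 ] ang 1.6401 q [-0.31  0.26 -0.35  0.96 -0.   -0.38]
```

Call:
apply_moves:
  targets:
    - [0.55,0,0,0,0,0,0.0367]
    - [0.55,0,0,0,0,0,0.0367]
    - [0.55,0,0,0,0,0,0.0367]
    - [0.55,0,0,0,0,0,0.0367]
    - [0.55,0,0,0,0,0,0.0367]
    - [0.55,0,0,0,0,0,0.0367]
    - [0.55,0,0,0,0,0,0.0367]
    - [0.55,0,0,0,0,0,0.0367]
    - [0.55,0,0,0,0,0,0.0367]
    - [0.55,0,0,0,0,0,0.0367]
    - [0.55,0,0,0,0,0,0.0367]
    - [0.55,0,0,0,0,0,0.0367]
    - [0.55,0,0,0,0,0,0.0367]
    - [0.55,0,0,0,0,0,0.0367]
    - [0.55,0,0,0,0,0,0.0367]

```text
time_s: 23.22
tool_pos: [0.471, -0.1528, 0.1544]
eef_rot: [0.74, 0.673, -0.0, -0.0]
wrist_force: [-0.1, 0.0, 0.0]
gripper_width: 0.0661
grip_force: 0.0
```

Call:
apply_moves:
  targets:
    - [0.55,0,0.03,0,0,0,0]
    - [0.55,0,0.05,0,0,0,0]
    - [0.55,0,0.06,0,0,0,0]
    - [0.55,0,0.06,0,0,0,0]
    - [0.55,0,0.06,0,0,0,0]
    - [0.55,0,0.05,0.02,0,0,0]
    - [0.55,0,0.04,0.02,0,0,0]
    - [0.55,0,0.03,0,0,0,0]
    - [0.55,0,0,0,0,0,0]
    - [0.55,0,0,0,0,0,0]

```text
time_s: 24.05
tool_pos: [0.6604, -0.1697, 0.1337]
eef_rot: [0.738, 0.675, -0.001, -0.001]
wrist_force: [-0.8, -0.8, -0.1]
gripper_width: 0.0662
grip_force: 0.0
```

```bash
python3 go.py .6603 -.1698 .04 -.087
```

```text
turn [-0.0006 -0.0001 -0.0007] shift [-0.0002 -0.0002  0.1873] norm 0.187 TCP [ 0.6604 -0.1697  0.1337] ang -0.0891 q [-0.25  0.58  0.12  1.11 -0.    1.41]
```

Call:
apply_moves:
  targets:
    - [0.55,0,0,0.04,0,0,0]
    - [0.55,0,0,0.05,0,0,0]
    - [0.55,0,0,0.04,0,0,0]
    - [0.55,0,0,0.03,0,0,0]
    - [0.55,0,0,0.017,0,0,0]
    - [0.55,0,0,0.01,0,0,0]
    - [0.55,0,0,0,0,0,0]
    - [0.55,0,0,0,0,0,0]

```text
time_s: 24.72
tool_pos: [0.6606, -0.17, 0.0423]
eef_rot: [0.738, 0.675, 0.0, 0.0]
wrist_force: [0.0, 0.2, 0.3]
gripper_width: 0.066
grip_force: 0.0
```

Call:
apply_moves:
  targets:
    - [-1,0,0,0,0,0,0]
    - [-1,0,0,0,0,0,0]
    - [-1,0,0,0,0,0,0]
    - [-1,0,0,0,0,0,0]
    - [-1,0,0,0,0,0,0]
    - [-1,0,0,0,0,0,0]
  squeeze: 50

```text
time_s: 25.22
tool_pos: [0.6617, -0.1702, 0.0432]
eef_rot: [0.738, 0.675, 0.001, 0.001]
wrist_force: [-1.1, 0.2, 5.8]
gripper_width: 0.0444
grip_force: 53.9
```

Call:
apply_moves:
  targets:
    - [-1,0,0,-0.01,0,0,0]
    - [-1,0,0,-0.02,0,0,0]
    - [-1,0,0,-0.04,0,0,0]
    - [-1,0,0,-0.06,0,0,0]
    - [-1,0,0,-0.06,0,0,0]
    - [-1,0,0,-0.06,0,0,0]
    - [-1,0,0,-0.03,0,0,0]
    - [-1,0,0,0,0,0,0]
    - [-1,0,0,0,0,0,0]

```text
time_s: 25.97
tool_pos: [0.6609, -0.1699, 0.1823]
eef_rot: [0.738, 0.675, 0.0, 0.001]
wrist_force: [-0.5, 0.2, -2.0]
gripper_width: 0.045
grip_force: 53.1
```

```bash
python3 go.py .4758 .1980 .06 1.589
```

```text
turn [ 4.000e-04  5.000e-04 -5.342e-01] shift [0.3567 0.7425 0.2445] norm 0.859 TCP [ 0.6609 -0.1699  0.1823] ang -0.0893 q [-0.25  0.55  0.2   1.22  0.    1.41]
```

Call:
apply_moves:
  targets:
    - [-1,0,0,0,0,0,-0.0356]
    - [-1,0,0,0,0,0,-0.0356]
    - [-1,0,0,0,0,0,-0.0356]
    - [-1,0,0,0,0,0,-0.0356]
    - [-1,0,0,0,0,0,-0.0356]
    - [-1,0,0,0,0,0,-0.0356]
    - [-1,0,0,0,0,0,-0.0356]
    - [-1,0,0,0,0,0,-0.0356]
    - [-1,0,0,0,0,0,-0.0356]
    - [-1,0,0,0,0,0,-0.0356]
    - [-1,0,0,0,0,0,-0.0356]
    - [-1,0,0,0,0,0,-0.0356]
    - [-1,0,0,0,0,0,-0.0356]
    - [-1,0,0,0,0,0,-0.0356]
    - [-1,0,0,0,0,0,-0.0356]
    - [-1,0.012,0.025,0,0,0,0]
    - [-1,0.024,0.05,0,0,0,0]

```text
time_s: 27.38
tool_pos: [0.6413, -0.1344, 0.178]
eef_rot: [-0.007, 1.0, -0.0, -0.002]
wrist_force: [0.6, 0.3, -2.2]
gripper_width: 0.0448
grip_force: 53.1
```

Call:
apply_moves:
  targets:
    - [-1,0.024,0.05,0,0,0,0]
    - [-1,0.024,0.05,0,0,0,0]
    - [-1,0.024,0.05,0,0,0,0]
    - [-1,0.024,0.05,0,0,0,0]
    - [-1,0.024,0.05,0,0,0,0]
    - [-1,0.024,0.05,0,0,0,0]
    - [-1,0.024,0.05,0,0,0,0]
    - [-1,0.024,0.05,0,0,0,0]
    - [-1,0.024,0.05,0,0,0,0]
    - [-1,0.024,0.05,0,0,0,0]
    - [-1,0.024,0.05,0,0,0,0]
    - [-1,0.024,0.05,0.03,0,0,0]
    - [-1,0.02,0.04,0.05,0,0,0]
    - [-1,0.0127,0.0275,0.05,0,0,0]
    - [-1,0,0,0.05,0,0,0]
    - [-1,0,0,0.04,0,0,0]
    - [-1,0,0,0.0245,0,0,0]
    - [-1,0,0,0,0,0,0]
    - [-1,0,0,0,0,0,0]

```text
time_s: 28.97
tool_pos: [0.4733, 0.1973, 0.0572]
eef_rot: [-0.009, 1.0, -0.001, -0.002]
wrist_force: [-0.3, -0.8, -1.8]
gripper_width: 0.0448
grip_force: 53.0
```

```bash
python3 go.py .4758 .1980 .019 1.589
python3 - <<'E'
from h import *
b=eyes.camera("scene")[180:330,110:270,::-1]
cv2.imwrite("pics/g5.png",cv2.resize(b,(640,600),interpolation=cv2.INTER_CUBIC))
E
```

```text
turn [-0.0006 -0.0016 -0.0002] shift [-0.0049  0.0012  0.0763] norm 0.077 TCP [0.4733 0.1973 0.0572] ang 1.5883 q [ 0.39  0.38 -0.45  0.74  0.    0.38]
```

View pics/g5.png

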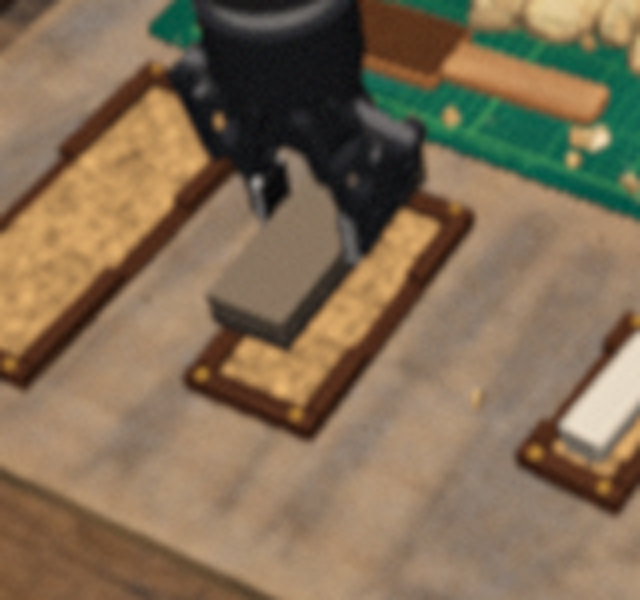

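The medium stone is level over its tray at (280,270). I lower it.

Call:
apply_moves:
  targets:
    - [-1,-0.002,0.001,0.02,0,0,0]
    - [-1,0,0,0.02,0,0,0]
    - [-1,0,0,0.015,0,0,0]
    - [-1,0,0,0.008,0,0,0]
    - [-1,0,0,0.005,0,0,0]
    - [-1,0,0,0.004,0,0,0]
    - [-1,0,0,0.002,0,0,0]
    - [-1,0,0,0,0,0,0]
    - [-1,0,0,0,0,0,0]

```text
time_s: 29.77
tool_pos: [0.4768, 0.1989, 0.0224]
eef_rot: [-0.009, 1.0, 0.0, 0.0]
wrist_force: [-0.3, 0.5, -2.5]
gripper_width: 0.0451
grip_force: 53.1
```

Call:
apply_moves:
  targets:
    - [-1,0.001,-0.001,0.003,0,0,0]
    - [-1,0,0,0.003,0,0,0]
    - [-1,0,0,0.002,0,0,0]
    - [-1,0,0,0.002,0,0,0]
    - [-1,0,0,0,0,0,0]
    - [-1,0,0,0,0,0,0]

```text
time_s: 30.27
tool_pos: [0.4761, 0.1982, 0.0172]
eef_rot: [-0.009, 1.0, -0.0, 0.0]
wrist_force: [-0.3, -1.0, -1.4]
gripper_width: 0.0449
grip_force: 53.1
```

Call:
apply_moves:
  targets:
    - [-1,0,0,0.002,0,0,0]
    - [-1,0,0,0.002,0,0,0]
    - [-1,0,0,0,0,0,0]
    - [-1,0,0,0,0,0,0]

```text
time_s: 30.6
tool_pos: [0.4761, 0.1983, 0.0171]
eef_rot: [-0.009, 1.0, 0.0, 0.0]
wrist_force: [-4.6, -3.3, 14.4]
gripper_width: 0.0448
grip_force: 55.0
```

Seated at TCP 0.017, as predicted. I release and lift.

Call:
apply_moves:
  targets:
    - [-1,0,0,-0.002,0,0,0]
    - [0.2,0,0,0,0,0,0]
    - [0.45,0,0,0,0,0,0]
    - [0.45,0,0,0,0,0,0]
    - [0.45,0,0,0,0,0,0]
    - [0.45,0,0,-0.01,0,0,0]
    - [0.45,0,0,-0.03,0,0,0]
    - [0.45,0,0,-0.06,0,0,0]
    - [0.45,0,0,-0.06,0,0,0]
    - [0.45,0,0,-0.06,0,0,0]
    - [0.45,0,0,-0.06,0,0,0]
    - [0.45,0,0,-0.03,0,0,0]

```text
time_s: 31.6
tool_pos: [0.4778, 0.199, 0.1752]
eef_rot: [-0.009, 1.0, 0.001, 0.002]
wrist_force: [-0.7, -0.4, -0.5]
gripper_width: 0.0618
grip_force: 0.0
```

Run:
```python
from look import *
look("medium_stone",[.4758,.198,.008,1.589],cams=("scene",),fixz=.008)
p=look("oilstone",[.66,-.165,0,-.08])
p=look("oilstone",[.66,-.165,0,-.08],0.0)
from go import go
go(p[0],p[1],.15,p[3])
```

```text
medium_stone ['scene'] [0.4777 0.1988 0.008  1.5741] 0.047
oilstone ['scene', 'top'] [ 6.608e-01 -1.657e-01 -5.000e-04 -7.640e-02] 0.092
oilstone ['scene', 'top'] [ 0.6607 -0.1657  0.     -0.0767] 0.076
turn [-8.0e-04 -3.0e-04  5.3e-01] shift [-0.6968  0.4252  0.04  ] norm 0.817 TCP [0.4754 0.198  0.17  ] ang 1.5883 q [ 0.39  0.28 -0.28  1.02 -0.    0.38]
```

Call:
apply_moves:
  targets:
    - [0.65,0,0,0,0,0,0.0353]
    - [0.65,0,0,0,0,0,0.0353]
    - [0.65,0,0,0,0,0,0.0353]
    - [0.65,0,0,0,0,0,0.0353]
    - [0.65,0,0,0,0,0,0.0353]
    - [0.65,0,0,0,0,0,0.0353]
    - [0.65,0,0,0,0,0,0.0353]
    - [0.65,0,0,0,0,0,0.0353]
    - [0.65,0,0,0,0,0,0.0353]
    - [0.65,0,0,0,0,0,0.0353]
    - [0.65,0,0,0,0,0,0.0353]
    - [0.65,0,0,0,0,0,0.0353]
    - [0.65,0,0,0,0,0,0.0353]
    - [0.65,0,0,0,0,0,0.0353]
    - [0.65,0,0,0,0,0,0.0353]
    - [0.65,-0.03,0.018,0,0,0,0]
    - [0.65,-0.05,0.03,0,0,0,0]
    - [0.65,-0.05,0.03,0,0,0,0]
    - [0.65,-0.05,0.03,0,0,0,0]
    - [0.65,-0.05,0.03,0,0,0,0]

```text
time_s: 33.77
tool_pos: [0.5364, 0.0773, 0.1705]
eef_rot: [0.733, 0.68, -0.0, -0.0]
wrist_force: [0.7, 1.0, -0.1]
gripper_width: 0.0704
grip_force: 0.0
```

Call:
apply_moves:
  targets:
    - [0.65,-0.05,0.03,0,0,0,0]
    - [0.65,-0.05,0.03,0,0,0,0]
    - [0.65,-0.05,0.03,0,0,0,0]
    - [0.65,-0.05,0.03,0,0,0,0]
    - [0.65,-0.05,0.03,0,0,0,0]
    - [0.65,-0.05,0.03,0,0,0,0]
    - [0.65,-0.05,0.03,0,0,0,0]
    - [0.65,-0.05,0.03,0.02,0,0,0]
    - [0.65,-0.04,0.025,0.02,0,0,0]
    - [0.65,-0.027,0.022,0,0,0,0]
    - [0.65,0,0,0,0,0,0]
    - [0.65,0,0,0,0,0,0]

```text
time_s: 34.77
tool_pos: [0.6616, -0.1658, 0.1498]
eef_rot: [0.734, 0.68, -0.0, -0.001]
wrist_force: [-0.2, 0.2, -0.2]
gripper_width: 0.0703
grip_force: 0.0
```

```bash
python3 go.py .6607 -.1657 .021 -.077
```

```text
turn [-0.0006 -0.0002  0.0001] shift [ 0.     -0.0018  0.2576] norm 0.258 TCP [ 0.6616 -0.1658  0.1498] ang -0.0765 q [-0.25  0.57  0.14  1.15  0.    1.4 ]
```

Call:
apply_moves:
  targets:
    - [0.65,0,-0.0018,0.04,0,0,0]
    - [0.65,0,0,0.05,0,0,0]
    - [0.65,0,0,0.05,0,0,0]
    - [0.65,0,0,0.04,0,0,0]
    - [0.65,0,0,0.035,0,0,0]
    - [0.65,0,0,0.023,0,0,0]
    - [0.65,0,0,0.014,0,0,0]
    - [0.65,0,0,0.006,0,0,0]
    - [0.65,0,0,0,0,0,0]
    - [0.65,0,0,0,0,0,0]

```text
time_s: 35.6
tool_pos: [0.6617, -0.1651, 0.0232]
eef_rot: [0.733, 0.68, 0.0, 0.001]
wrist_force: [0.0, 0.4, 0.4]
gripper_width: 0.0705
grip_force: 0.0
```

Call:
apply_moves:
  targets:
    - [-1,0,0,0,0,0,0]
    - [-1,0,0,0,0,0,0]
    - [-1,0,0,0,0,0,0]
    - [-1,0,0,0,0,0,0]
    - [-1,0,0,0,0,0,0]
    - [-1,0,0,0,0,0,0]
  squeeze: 70

```text
time_s: 36.1
tool_pos: [0.6618, -0.1654, 0.024]
eef_rot: [0.733, 0.68, 0.001, 0.001]
wrist_force: [-1.3, 0.5, 4.9]
gripper_width: 0.0474
grip_force: 73.5
```

Call:
apply_moves:
  targets:
    - [-1,0,0,-0.01,0,0,0]
    - [-1,0,0,-0.02,0,0,0]
    - [-1,0,0,-0.02,0,0,0]
    - [-1,0,0,0,0,0,0]

```text
time_s: 36.43
tool_pos: [0.6624, -0.1655, 0.0496]
eef_rot: [0.733, 0.68, 0.001, 0.001]
wrist_force: [1.0, -1.4, -4.4]
gripper_width: 0.0481
grip_force: 73.3
```

```bash
python3 go.py .4647 .3535 .06 1.539
python3 - <<'E'
from h import *
b=eyes.camera("scene")[180:300,310:470,::-1]
cv2.imwrite("pics/g6.png",cv2.resize(b,(640,480),interpolation=cv2.INTER_CUBIC))
E
```

```text
turn [ 0.0007  0.001  -0.5138] shift [ 0.4282  1.025  -0.0209] norm 1.111 TCP [ 0.6624 -0.1655  0.0496] ang -0.0753 q [-0.24  0.64 -0.01  0.92  0.    1.4 ]
```

View pics/g6.png

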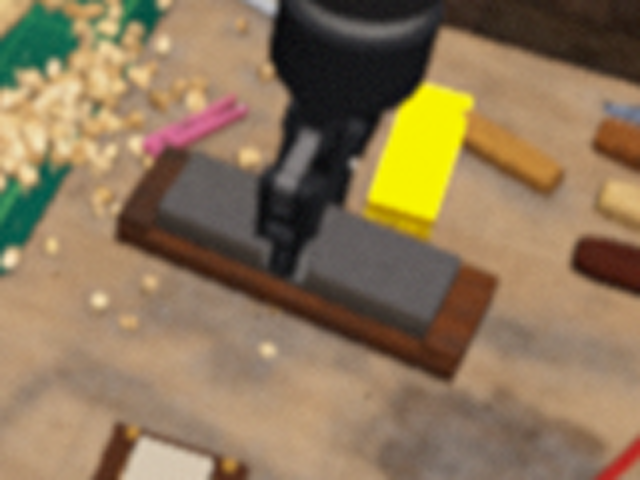

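The oilstone is lifted level, held at its middle at (285,240). I raise it, turn and carry.

Call:
apply_moves:
  targets:
    - [-1,0,0,-0.03,0,0,0]
    - [-1,0,0,-0.05,0,0,0]
    - [-1,0,0,-0.05,0,0,0]
    - [-1,0,0,-0.05,0,0,0]
    - [-1,0,0,-0.05,0,0,0]
    - [-1,0,0,-0.03,0,0,-0.02]
    - [-1,0,0,0,0,0,-0.0343]
    - [-1,0,0,0,0,0,-0.0343]
    - [-1,0,0,0,0,0,-0.0343]
    - [-1,0,0,0,0,0,-0.0343]
    - [-1,0,0,0,0,0,-0.0343]
    - [-1,0,0,0,0,0,-0.0343]
    - [-1,0,0,0,0,0,-0.0343]
    - [-1,0,0,0,0,0,-0.0343]
    - [-1,0,0,0,0,0,-0.0343]
    - [-1,0,0,0,0,0,-0.0343]
    - [-1,0,0,0,0,0,-0.0343]
    - [-1,0,0,0,0,0,-0.0343]
    - [-1,0,0,0,0,0,-0.0343]
    - [-1,0,0,0,0,0,-0.0343]

```text
time_s: 38.15
tool_pos: [0.6606, -0.1651, 0.1765]
eef_rot: [0.035, 0.999, 0.0, -0.001]
wrist_force: [-0.9, 0.1, -5.6]
gripper_width: 0.0474
grip_force: 73.8
```

```bash
python3 go.py .4647 .3535 .065 1.539
```

```text
turn [ 0.0001 -0.0004 -0.0119] shift [0.4245 1.0241 0.2229] norm 1.131 TCP [ 0.6606 -0.1651  0.1765] ang 1.5016 q [-0.24  0.56  0.19  1.2  -0.   -0.18]
```

Call:
apply_moves:
  targets:
    - [-1,0,0,0,0,0,-0.012]
    - [-1,0.012,0.029,0,0,0,0]
    - [-1,0.022,0.053,0,0,0,0]
    - [-1,0.022,0.053,0,0,0,0]
    - [-1,0.022,0.053,0,0,0,0]
    - [-1,0.022,0.053,0,0,0,0]
    - [-1,0.022,0.053,0,0,0,0]
    - [-1,0.022,0.053,0,0,0,0]
    - [-1,0.022,0.053,0,0,0,0]
    - [-1,0.022,0.053,0,0,0,0]
    - [-1,0.022,0.053,0,0,0,0]
    - [-1,0.022,0.053,0,0,0,0]
    - [-1,0.022,0.053,0,0,0,0]
    - [-1,0.022,0.053,0,0,0,0]
    - [-1,0.022,0.053,0,0,0,0]
    - [-1,0.022,0.053,0,0,0,0]
    - [-1,0.022,0.053,0,0,0,0]
    - [-1,0.022,0.053,0,0,0,0]
    - [-1,0.022,0.053,0,0,0,0]
    - [-1,0.022,0.053,0,0,0,0]

```text
time_s: 39.82
tool_pos: [0.4743, 0.3346, 0.1769]
eef_rot: [0.018, 1.0, -0.0, -0.0]
wrist_force: [-0.3, -0.1, -5.8]
gripper_width: 0.0475
grip_force: 73.9
```

Call:
apply_moves:
  targets:
    - [-1,0.012,0.03,0.02,0,0,0]
    - [-1,0.004,0.011,0.05,0,0,0]
    - [-1,0,0,0.06,0,0,0]
    - [-1,0,0,0.05,0,0,0]
    - [-1,0,0,0.03,0,0,0]
    - [-1,0,0,0,0,0,0]
    - [-1,0,0,0,0,0,0]
    - [-1,0,0,0,0,0,0]

```text
time_s: 40.48
tool_pos: [0.4688, 0.3549, 0.0733]
eef_rot: [0.018, 1.0, 0.001, 0.001]
wrist_force: [0.2, 0.3, -5.2]
gripper_width: 0.048
grip_force: 74.0
```

```bash
python3 go.py .4647 .3535 .035 1.539
python3 - <<'E'
from h import *
b=eyes.camera("scene")[160:310,40:240,::-1]
cv2.imwrite("pics/g7.png",cv2.resize(b,(800,600),interpolation=cv2.INTER_CUBIC))
E
```

```text
turn [ 0.0004  0.0005 -0.0017] shift [ 0.0082 -0.003   0.0765] norm 0.077 TCP [0.4688 0.3549 0.0733] ang 1.5338 q [ 0.65  0.47 -0.25  0.85  0.    0.68]
```

View pics/g7.png

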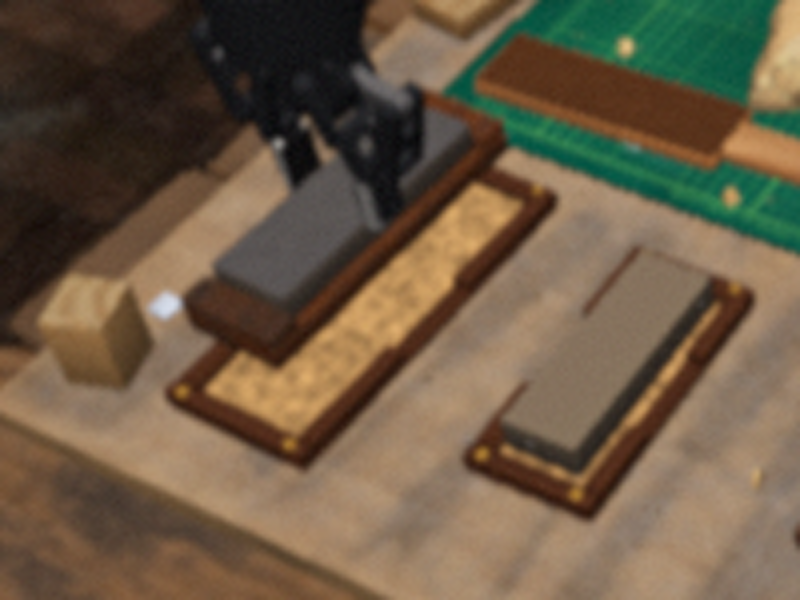

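The oilstone is level over its tray at (345,225). The medium stone sits well in its own at (610,350). I lower the oilstone.

Call:
apply_moves:
  targets:
    - [-1,0.006,-0.003,0.02,0,0,-0.0015]
    - [-1,0,0,0.02,0,0,0]
    - [-1,0,0,0.012,0,0,0]
    - [-1,0,0,0.008,0,0,0]
    - [-1,0,0,0.004,0,0,0]
    - [-1,0,0,0.003,0,0,0]
    - [-1,0,0,0,0,0,0]
    - [-1,0,0,0,0,0,0]

```text
time_s: 41.2
tool_pos: [0.4652, 0.3531, 0.0389]
eef_rot: [0.016, 1.0, 0.0, 0.0]
wrist_force: [0.2, 0.0, -4.9]
gripper_width: 0.0476
grip_force: 73.9
```

```bash
python3 go.py .4647 .3535 .032 1.539
```

```text
turn [ 0.0001  0.0001 -0.0001] shift [0.001  0.0008 0.0137] norm 0.014 TCP [0.4652 0.3531 0.0389] ang 1.5386 q [ 0.65  0.5  -0.3   0.77  0.    0.68]
```

Call:
apply_moves:
  targets:
    - [-1,0.001,0.001,0.003,0,0,0]
    - [-1,0,0,0.003,0,0,0]
    - [-1,0,0,0.003,0,0,0]
    - [-1,0,0,0.003,0,0,0]
    - [-1,0,0,0,0,0,0]
    - [-1,0,0,0,0,0,0]

```text
time_s: 41.7
tool_pos: [0.4643, 0.3533, 0.0325]
eef_rot: [0.016, 1.0, -0.0, -0.0]
wrist_force: [-0.1, -0.2, -4.9]
gripper_width: 0.0475
grip_force: 74.0
```

Call:
apply_moves:
  targets:
    - [-1,0,0,0.002,0,0,0]
    - [-1,0,0,0.002,0,0,0]
    - [-1,0,0,0,0,0,0]
    - [-1,0,0,0,0,0,0]

```text
time_s: 42.03
tool_pos: [0.4646, 0.3535, 0.032]
eef_rot: [0.016, 1.0, 0.0, 0.0]
wrist_force: [-3.0, -2.3, 5.8]
gripper_width: 0.0477
grip_force: 75.2
```

Contact came at TCP 0.032, as predicted. I release, lift and move clear towards the robot so that both cameras can see.

Call:
apply_moves:
  targets:
    - [-1,0,0,0,0,0,0]
    - [0.2,0,0,0,0,0,0]
    - [0.5,0,0,0,0,0,0]
    - [0.5,0,0,0,0,0,0]
    - [0.5,0,0,0,0,0,0]
    - [0.5,0,0,-0.01,0,0,0]
    - [0.5,0,0,-0.03,0,0,0]
    - [0.5,0,0,-0.06,0,0,0]
    - [0.5,0,0,-0.06,0,0,0]
    - [0.5,0,0,-0.06,0,0,0]
    - [0.5,0,0,-0.06,0,0,0]
    - [0.5,0.05,0.03,-0.02,0,0,0]
    - [0.5,0.05,0.03,0,0,0,0]
    - [0.5,0.05,0.03,0,0,0,0]
    - [0.5,0.05,0.03,0,0,0,0]
    - [0.5,0.05,0.03,0,0,0,0]
    - [0.5,0.05,0.03,0,0,0,0]
    - [0.5,0.05,0.03,0,0,0,0]
    - [0.5,0,0,0,0,0,0]
    - [0.5,0,0,0,0,0,0]

```text
time_s: 43.7
tool_pos: [0.2919, 0.4648, 0.181]
eef_rot: [0.015, 1.0, 0.0, 0.0]
wrist_force: [1.5, -2.1, -0.6]
gripper_width: 0.0641
grip_force: 0.0
```

Call:
apply_moves:
  targets:
    - [0.5,0.05,0.03,0,0,0,0]
    - [0.5,0.05,0.03,0,0,0,0]
    - [0.5,0.05,0.03,0,0,0,0]
    - [0.5,0.03,0.03,0,0,0,0]
    - [0.5,0,0,0,0,0,0]
    - [0.5,0,0,0,0,0,0]

```text
time_s: 44.2
tool_pos: [0.2053, 0.5271, 0.1807]
eef_rot: [0.016, 1.0, -0.0, 0.0]
wrist_force: [0.2, 0.2, 1.6]
gripper_width: 0.0639
grip_force: 0.0
```

Run:
```python
from look import *
for k,p in(("slip_stone",[.478,.0254,.008,1.498]),("fine_stone",[.4702,-.1522,.008,1.642]),("medium_stone",[.4758,.198,.008,1.589]),("oilstone",[.4647,.3535,.008,1.539])): look(k,p);look(k,p,.008)
a=eyes.camera("top")[200:350,130:430,::-1];b=eyes.camera("scene")[170:370,70:390,::-1]
cv2.imwrite("pics/end.png",np.vstack([cv2.resize(a,(500,250),interpolation=cv2.INTER_CUBIC),cv2.resize(b,(500,312),interpolation=cv2.INTER_CUBIC)]))
```

```text
slip_stone ['scene', 'top'] [0.4803 0.0266 0.0061 1.4862] 0.255
slip_stone ['scene', 'top'] [0.481  0.0265 0.008  1.4596] 0.215
fine_stone ['scene', 'top'] [ 0.4717 -0.1525  0.0052  1.6366] 0.109
fine_stone ['scene', 'top'] [ 0.4709 -0.152   0.008   1.653 ] 0.133
medium_stone ['scene', 'top'] [0.4782 0.2    0.0068 1.5797] 0.106
medium_stone ['scene', 'top'] [0.4765 0.1992 0.008  1.574 ] 0.112
oilstone ['scene', 'top'] [0.4657 0.3549 0.0084 1.5405] 0.091
oilstone ['scene', 'top'] [0.4651 0.3546 0.008  1.5371] 0.106
```

View pics/end.png

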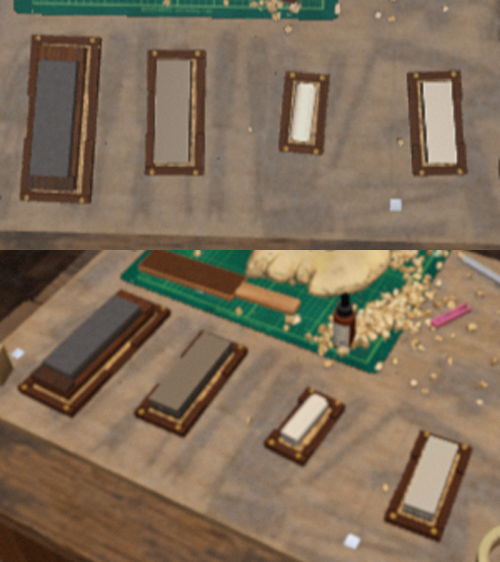

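All four stones lie in their own trays: oilstone (60,115), medium (178,110), slip (303,110) and fine (438,120) in the top half of the picture. They are within 3 mm of the well centres, and their heights fit the 8 mm floors. The bottle and strop have not moved.

```bash
python3 -c "
from bench import job;print(job.sign_off())"
```

```text
the job is handed in; nothing more can be done
None
```

All four stones lie flat in the trays cut to their sizes, none tipped, the oil bottle and strop look unmoved in the pictures, and the job was handed in at about 45 s.

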